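Run the tasting board out to the clamp mark and hold it

TASK

A clamp-on bread slicer is about to be fitted to the wooden board on the pale green stand. Swing the stop lever out of the board's way until its arm lies centred between the two blue cheeks of its notch, then slide the board straight out along the stand, flat and without lifting it, until its front edge is level with the tip of the blue pointer. At that overhang it would tip off by itself, so keep a firm hold on its tail, lying flat on the stand, and finish while still holding it; leave the lever in its notch and everything else where it stands.

Things in the scene. Friction and masses are not known exactly. Their poses are not given: they have to be found in the camera images.
- stand: fixed pale green slatted stand, 380 long (its x) x 260 wide (its y) x 80 mm high. Origin: centre of its underside, on the table. Its +x points outward, the way the board is to be slid (roughly towards the robot's left); the lip is the top edge at x = +190 mm. Its top is plain, without guide rails
- board: loose wooden serving board, 300 (its x) x 130 (its y) x 18 mm, 0.4 to 0.6 kg, lying flat on the stand about in the middle of its width (y about 0, within 4 degrees of square). Origin: centre of its underside; +x points outward like the stand's, z up. Centre of mass about 12 mm behind the origin, so it tips once its front edge stands about 162 mm beyond the lip
- board_front (a point): middle of the board's front (outward) edge, at its upper face; axes as the board's
- board_grip (a point): point in the middle of the raised dark wooden grip bar across the board's tail, 125 mm behind the board's origin. The bar is 18 mm thick (board's x), 90 mm wide (board's y) and stands 45 mm above the board's upper face (63 mm above its underside); this point is 25 mm above the upper face. Can be pinched from above across its 18 mm
- mark: fixed blue pointer on a small steel post standing on the table beyond the stand, beside the board's path (on the side away from the robot). Origin on the table, under the pointer's tip; axes parallel to the stand's. The pointer, at 95 to 101 mm height, points along +y to the board's path; its tip ends at the origin's y, about 30 mm clear of the board's side. The board's front edge must come to the origin's x (182 to 225 mm beyond the lip)
- lever_pivot (a point): vertical hinge axis of the steel stop lever, on the stand's top at the robot's side of the board, 165 mm along stand x and 115 mm along stand y; this point is on the stand's top
- lever_grip (a point): middle of the lever's upright black round knob, 22 mm across, 44 mm tall (from 26 mm to 70 mm above the stand's top), which turns freely on its own axis and can be pinched from above. It stands 130 mm from lever_pivot, on the arm (16 mm wide, 9 to 23 mm above the stand's top). The x axis of this point points along the arm, away from the pivot
- stop_lever (a joint): lever angle in rad, 0 = arm straight across the board's path (pointing along the stand's -y), growing counterclockwise seen from above, i.e. outward along the stand's +x; 1.57 = arm along the stand's +x; range 0 to 2.3. Starts between 0 and 0.3. No click or spring: friction (about 1 N at the knob) keeps it where it is left
- notch: fixed notch under the lever arm. Origin on the pivot axis at table height; its x axis points from the pivot to the notch, so the lever is in the notch when its arm lies along this x (lever angle about 1.5 to 1.95). Two blue cheeks, 98 mm from the pivot, 16.5 mm to either side of the notch's middle, tops just below the stand's top; the arm passes above them and both show equally when it is centred
- spice_jar: bystander: small jar with a red lid, 34 mm across, 60 mm tall, standing on the stand's top beside the board; origin at the centre of its underside
- honey_jar: bystander: small jar with a brass lid, 34 mm across, 55 mm tall, standing on the stand's top beside the board; origin at the centre of its underside
- mug: bystander: white mug, 76 mm across, 90 mm tall, on the table; origin at the centre of its underside
- bowl: bystander: blue bowl, 120 mm across, 50 mm tall, on the table; origin at the centre of its underside
- cheese: bystander: yellow cheese wheel, 116 mm across, 40 mm tall, on the table; origin at the centre of its underside
- herb_pot: bystander: terracotta herb pot, 84 mm across, about 120 mm tall with its leaves, on the table; origin at the centre of its underside
- oil_bottle: bystander: green bottle, 56 mm across, 170 mm tall, on the table; origin at the centre of its underside
There are look-alikes about, which are no part of the job. What is shaped like the mark but pink or red is not meant.

How it is judged:
By the outcome, as a careful person would: the job done as asked, in the order asked, and still so for the second after the job is handed in, while the arm keeps its last pose, push and grip.
It also fails if it takes over 58 s, if anything falls off the work surface, if the arm or the gripper's body presses on something with over 40 N, if the wrist force passes 120 N, or if a joint passes its speed limit or range.

ROBOT

A 6-joint arm with a two-finger parallel gripper is mounted at the origin on the work surface. World frame = base frame: x ahead of the robot, y to its left, z up, the work surface at z = 0. Lengths are in m, angles in degrees, forces in N, time in s.
With the tool pointing down it reaches from about 0.25 to 0.725 m from the base axis. Payload 9.7 kg.
Tool frame: the origin (TCP) lies at the very end of the fingers, on their centre line; the grasp point (between the pads) lies 19 mm behind it (bot.grip_depth is the distance from the TCP to the grasp point, in m); z points along the fingers, y is the direction in which the jaws open and shut (so a half turn about z gives the same grasp; the last joint's range is limited). The gripper opens to 85 mm and grips with 20 to 120 N. Pads are 22 mm wide; open, the fingers measure 114 mm over their backs; the gripper's body (76 mm by 85 mm) begins 54 mm behind the grasp point. The pads swing forward as they close: fully open they stand 13 mm farther back than shut.
Start: joints at [-63.14, 4.979, 10.078, 95.1, 0, 90], TCP at [0.248, -0.491, 0.231] pointing down, gripper open.
Joint ranges: [-179.16, 179.16], [-48.56, 103.87], [-65.8, 70.77], [-126.05, 130.52], [-82.76, 87.17], [-180, 180]. Speed limits (degrees/s): [127.2, 127.2, 147.25, 180, 180, 180].

INTERFACE

Orientations are given as [roll, pitch, yaw] about the fixed x, y, z axes, in that order (R = Rz(yaw) Ry(pitch) Rx(roll)).
In Python, from workcell import telemetry, optics, order, bot gives the robot as it stands. The module is installed in compiled form; this text tells all that it offers.
- The arm moves only by the shell command python3 -m inch 'ROWS' [FORCE]. ROWS is JSON, a list of rows, each a list of 7 numbers: the shift along the tool's x, y, z in m, then the turn, a rotation vector about the tool's x, y, z in rad, then the closure, from 0 (fully open) to 1 (shut). In form: [[tx, ty, tz, rx, ry, rz, grip], ...]. A call has 1 to 12 rows; each row is the pose to reach, as a shift and turn from the pose commanded when the call began, along the tool's axes at that moment; what a row does not reach only later rows make up. A row lasts 1/12 s, in which the tool goes at most 41.7 mm and 7.16 degrees, less where a joint would pass 70% of its speed; a pose out of reach is approached as far as the arm can. A call with a gripper value outside its range is refused whole. The fingers move at their own pace and stop on an object; FORCE is the grip in N (left out, the last holds). Time passes only in rows, so rows that repeat a pose let the fingers close. It gives the time, the measured TCP pose, the force and the opening at its end, in the units of the state.
- telemetry.get_obs(): the state, without advancing time (a new reading comes with each control period).
- optics.camera(name): name is "side" or "top"; returns (picture, depth): 400x640x3 uint8, red, green, blue; 400x640 float32, m along the optical axis (not along the pixel's ray), 0 where there is no reading.
- optics.camera_info(name): a dict with "camera_matrix" (3x3 intrinsics, pixels), "k1" (the pictures are not rectified: a ray, as slopes to the right and down, at radius r is drawn at 1 + k1 r^2 times it, then the intrinsics apply), "xyz" and "attitude" of the camera in the world. Camera axes: x right, y down, z forward; pixel columns grow to the right and rows downward; lengths in m; the calibration is good to about 2 mm. A picture is of the moment at which its call begins. camera_info takes no time and is no camera call.
- order.job_done(): hands the job in, once; it reports no verdict.
The state is a dict: "time": time; "q": joint angles; "qd": joint speeds; "joint_efforts": joint torques, N m; "ee_pos": TCP position; "tcp_rot": TCP orientation; "wrist_force": force on the tool from outside, world axes, zero at the start; "torque": the same for the moment, N m; "opening": finger opening in m.
Only numpy, scipy, OpenCV 4.12 (cv2) and the standard library are available. Lean on these libraries where they do the work, as an engineer would, in place of code of your own. Each camera call takes 0.05 s, during which the arm holds its last target. There are 200 camera calls.

## Working session

There is one attempt and no reset: what is moved stays moved. The work goes in short steps, Python scripts to look and compute and a shell command to move; the robot and the scene stay as the last step left them, time stands still between calls to the robot, and variables do not carry over. Pictures are saved under pics/ and viewed, about 8 in all and at most 12, crops included, and the job is handed in when it is done.

```bash
mkdir -p pics; cat > h.py <<'E'
import numpy as np, cv2
from scipy.spatial.transform import Rotation as R
from workcell import telemetry, optics, order, bot
def info(n):
    i=optics.camera_info(n); return np.array(i["camera_matrix"]),i["k1"],np.array(i["xyz"]),R.from_euler('xyz',i["attitude"],degrees=True).as_matrix(),i
def ray(n,u,v):
    K,k1,p,M,_=info(n)
    d=np.array([k1,0,0,0,0],float)
    s=cv2.undistortPoints(np.array([[[u,v]]],float),K,d)[0,0]
    return p,M@np.array([s[0],s[1],1.])
def atz(n,u,v,z):
    p,d=ray(n,u,v); return p+d*(z-p[2])/d[2]
def dep(n,u,v,D,w=1):
    p,d=ray(n,u,v); a=D[v-w:v+w+1,u-w:u+w+1]; a=a[a>0]; return p+d*np.median(a)
def two(a,b):
    (p,d),(q,e)=ray(*a),ray(*b); A=np.c_[d,-e]; s=np.linalg.lstsq(A,q-p,rcond=None)[0]
    x,y=p+d*s[0],q+e*s[1]; return (x+y)/2,np.linalg.norm(x-y)
def proj(n,P):
    K,k1,p,M,_=info(n); c=(np.atleast_2d(P)-p)@M
    return cv2.projectPoints(c.reshape(-1,1,3),np.zeros(3),np.zeros(3),K,np.array([k1,0,0,0,0.]))[0][:,0]
def snap(n,f=None):
    I,D=optics.camera(n); np.savez('pics/%s.npz'%(f or n),I=I,D=D)
    cv2.imwrite('pics/%s.png'%(f or n),I[:,:,::-1]); return I,D
def crop(f,u0,v0,u1,v1,s,out):
    I=cv2.imread('pics/%s.png'%f)[v0:v1,u0:u1]; cv2.imwrite('pics/%s.png'%out,cv2.resize(I,None,fx=s,fy=s,interpolation=cv2.INTER_CUBIC))
E
python3 - <<'E'
from h import *
for n in("top","side"): snap(n,n+"0"); print(optics.camera_info(n))
print(telemetry.get_obs()); print(bot.grip_depth)
E
```

```text
{'camera_matrix': array([[463.19644049,   0.        , 327.23232564],
       [  0.        , 463.19644049, 204.85805672],
       [  0.        ,   0.        ,   1.        ]]), 'k1': -0.13503584652176118, 'xyz': array([ 4.12228200e-01, -1.16471803e-03,  1.90982356e+00]), 'attitude': array([-175.86665034,    0.18507788,  -91.46211808])}
{'camera_matrix': array([[390.89227107,   0.        , 318.16207824],
       [  0.        , 390.89227107, 196.71227784],
       [  0.        ,   0.        ,   1.        ]]), 'k1': -0.017546867615496443, 'xyz': array([-0.1575251 ,  0.64510767,  0.90179799]), 'attitude': array([-131.30052379,   -0.6275974 , -132.53169769])}
{'time': 0.1, 'q': array([-6.31392696e+01,  5.00763556e+00,  1.00405559e+01,  9.50976027e+01,
       -3.77596723e-04,  9.00022632e+01]), 'qd': array([ 0.06471588, -0.11472499,  0.17244457, -0.10402285,  0.00760413,
        0.06650039]), 'joint_efforts': array([-8.86522207e-05, -5.21561372e+01,  4.65654159e+01,  1.61437184e-02,
       -5.84492454e-05,  3.50663788e-05]), 'ee_pos': array([ 0.24841896, -0.49049757,  0.23067094]), 'tcp_rot': array([-1.79935318e+02,  3.80151484e-04,  2.68584676e+01]), 'wrist_force': array([0.14598385, 0.30922194, 1.23116512]), 'torque': array([-0.01325132, -0.05503313, -0.02662212]), 'opening': 0.0856982947476541}
0.0187
```

View pics/top0.png

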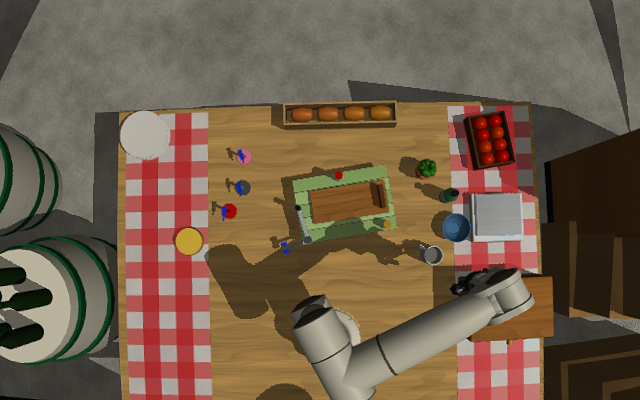

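View pics/side0.png

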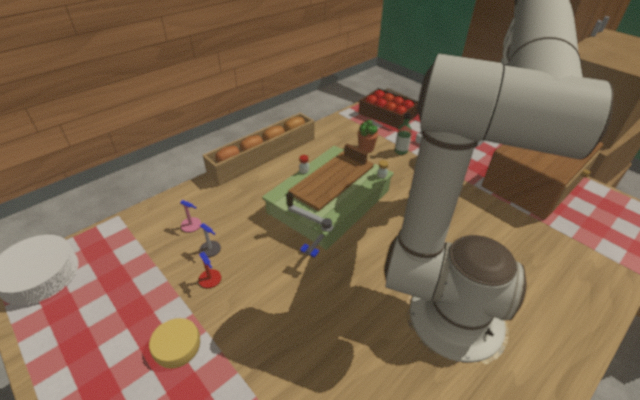

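The top view shows the stand around (345,205), with the board and its grip bar at (379,194). The lever pivot is at (306,239), the knob at (297,207) and the blue cheeks near (285,247).

Three pointers could be taken for the mark: pink base (243,157), grey steel base (241,187) and red base (229,211). By the description I choose the grey one, and I'll check it in a close crop.

```bash
python3 - <<'E'
from h import *
crop("top0",210,140,410,265,4,"topc"); crop("side0",170,130,410,300,3.3,"sidec")
E
```

```text
(no output)
```

View pics/topc.png

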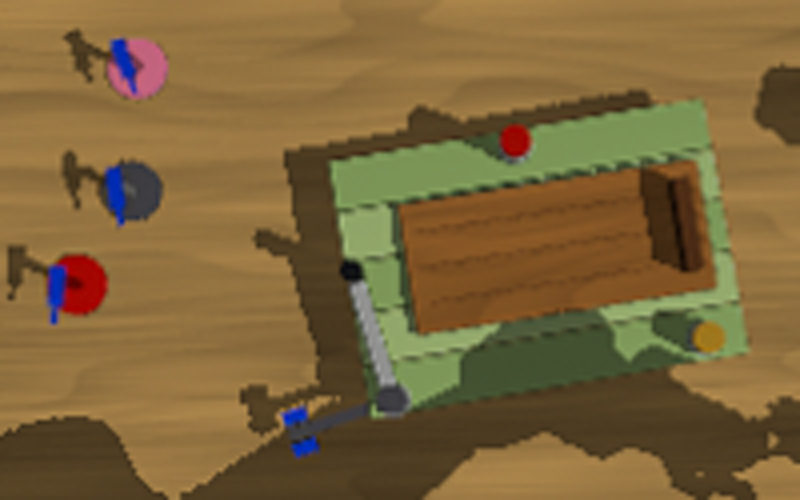

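View pics/sidec.png

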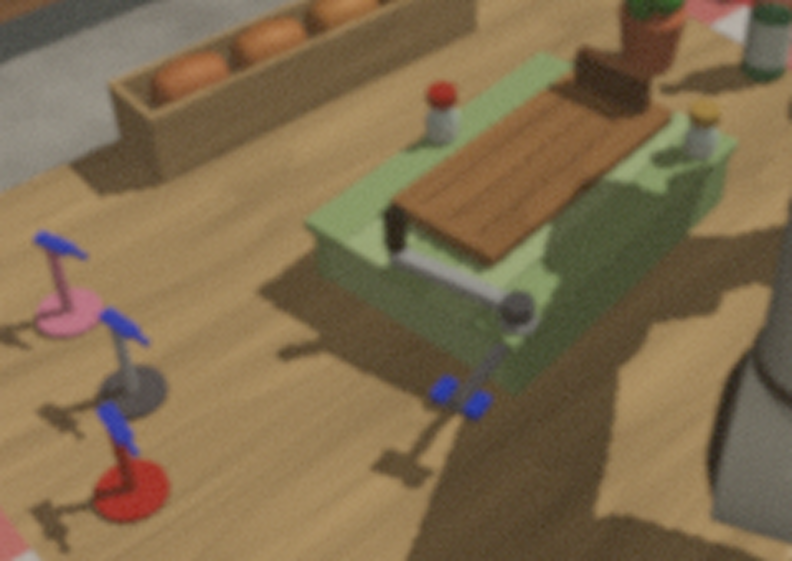

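The grey-based pointer is the mark: its tip is at topc (122,222) and sidec (147,342). In topc the stand's corners are at (330,160), (704,100), (748,352) and (371,416). The knob is at (350,270) and the cheeks at (295,417) and (305,447).

```bash
cat >> h.py <<'E'
def T(u,v,z): return atz("top",210+(u+.5)/4-.5,140+(v+.5)/4-.5,z)
def tc(u,v): return ("top",210+(u+.5)/4-.5,140+(v+.5)/4-.5)
def sc(u,v): return ("side",170+(u+.5)/3.3-.5,130+(v+.5)/3.3-.5)
def fit(model,meas):
    m=np.array(model,float);w=np.array(meas,float)[:,:2];mc,wc=m.mean(0),w.mean(0);a,b=m-mc,w-wc
    t=np.arctan2((a[:,0]*b[:,1]-a[:,1]*b[:,0]).sum(),(a*b).sum());c,s=np.cos(t),np.sin(t);Q=np.array([[c,-s],[s,c]])
    o=wc-Q@mc; return o,t,np.abs(m@Q.T+o-w).max()
E
python3 - <<'E'
from h import *
np.set_printoptions(precision=4,suppress=True)
# stand +x to world +y (robot's left, image left); corners: crop(330,160) = front(+x), far side (-y)
o,t,e=fit([[.19,-.13],[-.19,-.13],[-.19,.13],[.19,.13]],[T(*p,.08) for p in((330,160),(704,100),(748,352),(371,416))])
print("stand",o,np.degrees(t),e)
b,tb,eb=fit([[.15,-.065],[.15,.065],[-.15,.065]],[T(*p,.098) for p in((398,205),(417,334),(715,288))])
print("board",b,np.degrees(tb),eb)
S=np.array([[np.cos(t),-np.sin(t)],[np.sin(t),np.cos(t)]])
toS=lambda P:S.T@(np.array(P)[:2]-o)
piv=o+S@[.165,.115]
for n,a,c in(("tip",tc(122,222),sc(147,342)),("knobtop",tc(350,270),sc(397,210)),("cheekA",tc(295,417),sc(445,390)),("cheekB",tc(305,447),sc(477,405)),("boardcornerFar",tc(398,205),sc(394,206)),("boardcornerNear",tc(417,334),sc(490,263)),("standFar",tc(330,160),sc(308,226)),("standBackNear",tc(748,352),sc(736,146)),("bar end near top",tc(697,270),sc(648,86)),("bar end far top",tc(680,180),sc(580,50)),("redlid",tc(515,141),sc(441,93)),("brass",tc(709,336),sc(704,110))):
    P,g=two(a,c); print(n,P,"gap",g,"stand",toS(P))
print("piv",piv,"pivimg",T(392,398,.105),"knob@.15",T(350,270,.15))
for n,P in(("knob",T(350,270,.15)),("cA",T(295,417,.075)),("cB",T(305,447,.075))):
    d=toS(P)-[.165,.115]; print(n,np.hypot(*d),"lever angle",np.degrees(np.arctan2(d[0],-d[1])))
E
```

```text
stand [ 0.5474 -0.0663] 97.90219997328533 0.002572332721520243
board [ 0.5557 -0.084 ] 97.23854780528593 0.0030867908438743374
tip [0.5903 0.3437 0.099 ] gap 0.0010312281910385547 stand [ 0.4002 -0.0988]
knobtop [0.5326 0.1149 0.1528] gap 0.002865208240244407 stand [ 0.1815 -0.0103]
cheekA [0.3945 0.1784 0.0777] gap 0.0005300539225189166 stand [0.2634 0.1178]
cheekB [0.3646 0.1691 0.0772] gap 0.0006653736264333776 stand [0.2583 0.1487]
boardcornerFar [0.5991 0.0692 0.089 ] gap 0.006128891222955311 stand [ 0.1271 -0.0698]
boardcornerNear [0.4729 0.0553 0.0926] gap 0.0007118428090357385 stand [0.1307 0.0571]
standFar [0.6483 0.1371 0.0707] gap 0.005533238217542593 stand [ 0.1876 -0.1279]
standBackNear [ 0.4475 -0.2718  0.0734] gap 0.00038252124939609956 stand [-0.1898  0.1273]
bar end near top [ 0.5271 -0.2158  0.134 ] gap 0.001998726861335059 stand [-0.1453  0.0407]
bar end far top [ 0.6131 -0.202   0.1413] gap 0.000381269773352029 stand [-0.1435 -0.0464]
redlid [ 0.6552 -0.0445  0.1382] gap 0.0001812157957884366 stand [ 0.0067 -0.1097]
brass [ 0.4623 -0.226   0.1343] gap 0.00045410167279965854 stand [-0.1464  0.1062]
piv [0.4108 0.0813] pivimg [0.4111 0.081  0.105 ] knob@.15 [0.5338 0.1162 0.15  ]
knob 0.12781874692674297 lever angle 7.922873537656772
cA 0.098826052123253 lever angle 91.52232504871127
cB 0.09949140857248114 lever angle 109.65014504889196
```

```bash
cat >> h.py <<'E'
def go(P,yaw=None):
    o=telemetry.get_obs(); r=R.from_euler('xyz',o["tcp_rot"],degrees=True); d=r.inv().apply(np.array(P)-o["ee_pos"])
    rz=0 if yaw is None else (r.inv()*R.from_euler('xyz',[180,0,yaw],degrees=True)).as_rotvec()
    print(np.round(o["ee_pos"],4),np.round(o["tcp_rot"],2),"F",np.round(o["wrist_force"],1),"t",o["time"],"open",round(o["opening"],4)," -> shift",np.round(d,4),"rot",np.round(rz,3))
E
python3 - <<'E'
from h import *
go([.534,.1165,.23],7.5)
E
```

```text
[ 0.2484 -0.4905  0.2307] [-179.94    0.     26.86] F [0.1 0.3 1.2] t 0.1 open 0.0857  -> shift [ 0.529  -0.4125  0.0011] rot [-0.001  0.     0.338]
```

```bash
python3 -m inch '[[0.03,-0.023,0,0,0,0.03,0.3],[0.06,-0.047,0,0,0,0.06,0.3],[0.09,-0.07,0,0,0,0.09,0.3],[0.12,-0.094,0,0,0,0.12,0.3],[0.15,-0.117,0,0,0,0.15,0.3],[0.18,-0.14,0,0,0,0.18,0.3],[0.21,-0.164,0,0,0,0.21,0.3],[0.24,-0.187,0,0,0,0.24,0.3],[0.27,-0.21,0,0,0,0.26,0.3],[0.3,-0.234,0,0,0,0.28,0.3],[0.33,-0.257,0,0,0,0.3,0.3],[0.36,-0.281,0,0,0,0.338,0.3]]' 40
python3 - <<'E'
from h import *
go([.534,.1165,.23],7.5)
E
```

```text
time: 1.1
ee_pos: [0.443, -0.0755, 0.2312]
tcp_rot: [180.0, 0.0, 7.4]
wrist_force: [1.4, -1.3, -0.7]
opening: 0.0599
[ 0.443  -0.0755  0.2312] [180.     0.     7.45] F [ 1.4 -1.3 -0.7] t 1.1 open 0.0599  -> shift [ 0.1151 -0.1786  0.0011] rot [ 0.     0.    -0.001]
```

```bash
python3 -m inch '[[0.02,-0.03,0,0,0,0,0.4],[0.04,-0.06,0,0,0,0,0.4],[0.058,-0.09,0,0,0,0,0.4],[0.077,-0.12,0,0,0,0,0.4],[0.097,-0.15,0,0,0,0,0.4],[0.115,-0.1786,0,0,0,0,0.4],[0.115,-0.1786,0,0,0,0,0.4],[0.115,-0.1786,0.02,0,0,0,0.4],[0.115,-0.1786,0.04,0,0,0,0.4],[0.115,-0.1786,0.055,0,0,0,0.4],[0.115,-0.1786,0.055,0,0,0,0.4]]' 
python3 - <<'E'
from h import *
go([.534,.1165,.114],7.5)
snap("side","side1");snap("top","top1")
c=proj("side",[[.534,.1165,.17]])[0].astype(int); print(c)
crop("side1",max(c[0]-80,0),c[1]-70,c[0]+80,c[1]+60,4,"side1c")
E
```

```text
time: 2.02
ee_pos: [0.5354, 0.0927, 0.1728]
tcp_rot: [-179.1, 0.3, 9.4]
wrist_force: [-1.3, 1.2, -0.3]
opening: 0.051
[0.5354 0.0927 0.1728] [-179.07    0.32    9.39] F [-1.3  1.2 -0.3] t 2.0167 open 0.051  -> shift [ 0.0028 -0.0228  0.0591] rot [-0.016  0.006  0.033]
[288 188]
```

View pics/side1c.png

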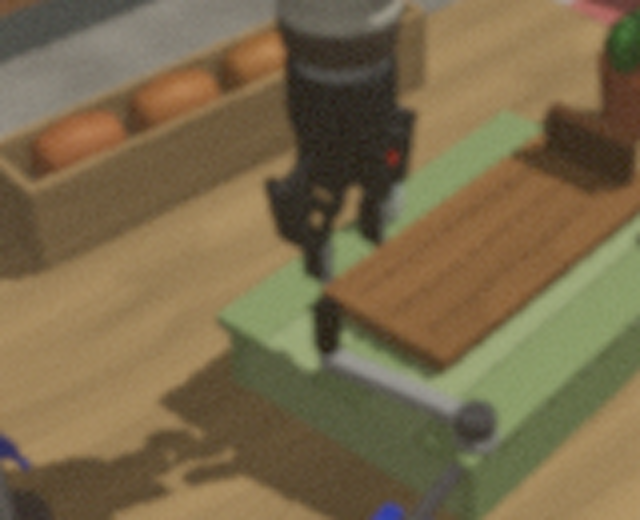

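The picture shows the open fingers above the knob but behind it, so the arm has not reached its target yet. I'll add a few hold rows and read the pose again.

```bash
python3 -m inch '[[0,0,0,0,0,0,0.4],[0,0,0,0,0,0,0.4],[0,0,0,0,0,0,0.4]]' 
python3 - <<'E'
from h import *
go([.534,.1165,.114],7.5); print(telemetry.get_obs()["q"])
E
```

```text
time: 2.37
ee_pos: [0.5374, 0.0932, 0.1774]
tcp_rot: [-179.1, -0.1, 9.4]
wrist_force: [-1.4, -0.2, 0.8]
opening: 0.0509
[0.5374 0.0932 0.1774] [-1.7906e+02 -8.0000e-02  9.4000e+00] F [-1.4 -0.2  0.8] t 2.3667 open 0.0509  -> shift [ 0.0004 -0.0225  0.0638] rot [-0.016 -0.001  0.033]
[  9.34710275   3.47354952   2.50784172  88.95712482   0.93905943
 179.94285436]
```

Joint 6 is at its 180° limit. I'll use the equivalent half-turned grasp, turning −180° about tool z, which suits the lever and the bar alike.

```bash
python3 -m inch '[[0,0,0,0,0,-0.12,0.4],[0,0,0,0,0,-0.24,0.4],[0,0,0,0,0,-0.36,0.4],[0,0,0,0,0,-0.48,0.4],[0,0,0,0,0,-0.6,0.4],[0,0,0,0,0,-0.72,0.4],[0,0,0,0,0,-0.84,0.4],[0,0,0,0,0,-0.96,0.4],[0,0,0,0,0,-1.08,0.4],[0,0,0,0,0,-1.2,0.4],[0,0,0,0,0,-1.32,0.4],[0,0,0,0,0,-1.44,0.4]]' 
python3 -m inch '[[0,0,0,0,0,-0.12,0.4],[0,0,0,0,0,-0.24,0.4],[0,0,0,0,0,-0.36,0.4],[0,0,0,0,0,-0.48,0.4],[0,0,0,0,0,-0.6,0.4],[0,0,0,0,0,-0.72,0.4],[0,0,0,0,0,-0.84,0.4],[0,0,0,0,0,-0.96,0.4],[0,0,0,0,0,-1.08,0.4],[0,0,0,0,0,-1.2,0.4],[0,0,0,0,0,-1.32,0.4],[0,0,0,0,0,-1.44,0.4]]' 
python3 - <<'E'
from h import *
go([.534,.1165,.165],187.5); print(telemetry.get_obs()["q"])
E
```

```text
time: 3.37
ee_pos: [0.5372, 0.0932, 0.177]
tcp_rot: [-179.9, -0.9, 92.3]
wrist_force: [-0.9, -0.0, 0.3]
opening: 0.0513
time: 4.37
ee_pos: [0.5372, 0.0932, 0.177]
tcp_rot: [179.1, -0.2, 174.8]
wrist_force: [-0.4, -0.1, -0.4]
opening: 0.0509
[0.5372 0.0932 0.177 ] [179.08  -0.2  174.76] F [-0.4 -0.1 -0.4] t 4.3667 open 0.0509  -> shift [0.0053 0.0227 0.0124] rot [ 0.016 -0.002 -0.222]
[ 9.35248311  3.48811823  2.47474821 88.94841211  0.93869722 14.59136761]
```

```bash
python3 -m inch '[[0.002,0.012,0,0.008,0,-0.11,0.4],[0.0053,0.0227,0,0.016,-0.002,-0.222,0.4],[0.0053,0.0227,0.01,0.016,-0.002,-0.222,0.4],[0.0053,0.0227,0.01,0.016,-0.002,-0.222,0.4],[0.0053,0.0227,0.01,0.016,-0.002,-0.222,0.4]]' 
python3 - <<'E'
from h import *
go([.534,.1165,.114],187.5)
snap("side","side2");snap("top","top2")
crop("side2",240,150,340,225,8,"side2c")
E
```

```text
time: 4.78
ee_pos: [0.5336, 0.1162, 0.1661]
tcp_rot: [180.0, -0.1, -173.0]
wrist_force: [-0.0, 0.1, 0.1]
opening: 0.051
[0.5336 0.1162 0.1661] [ 1.7999e+02 -1.0000e-01 -1.7301e+02] F [-0.   0.1  0.1] t 4.7833 open 0.051  -> shift [-0.0005  0.0002  0.0521] rot [ 0.    -0.002 -0.009]
```

View pics/side2c.png

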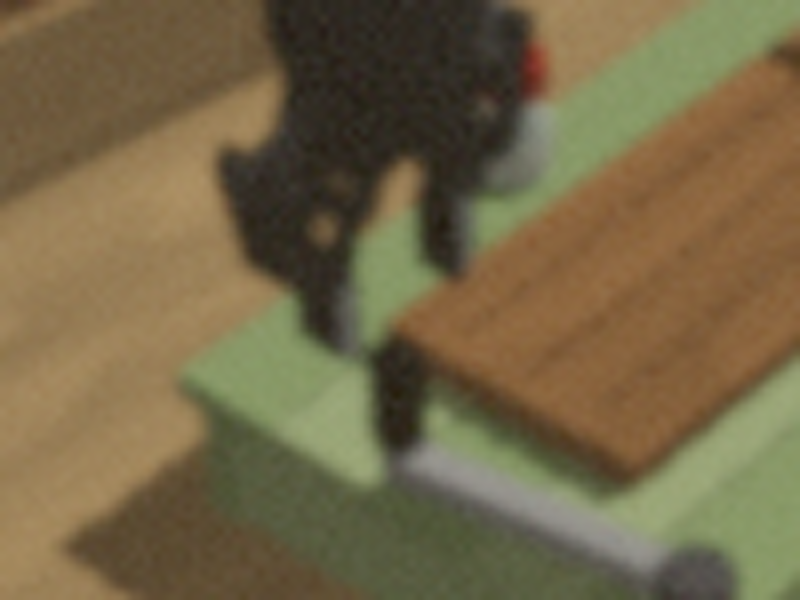

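The fingers straddle the knob. Their tips are at (330,345) and (445,270), and the knob top is at (400,345), so it lies centred below them. I'll descend and pinch.

```bash
python3 -m inch '[[0,0,0.02,0,0,0,0.4],[0,0,0.04,0,0,0,0.4],[0,0,0.052,0,0,0,0.4],[0,0,0.052,0,0,0,0.4],[0,0,0.052,0,0,0,0.6],[0,0,0.052,0,0,0,0.8],[0,0,0.052,0,0,0,0.9],[0,0,0.052,0,0,0,0.9],[0,0,0.052,0,0,0,0.9]]' 30
python3 - <<'E'
from h import *
go([.534,.1165,.114],187.5)
piv=np.array([.4109,.0813])
o=telemetry.get_obs(); d=o["ee_pos"][:2]-piv; r=np.hypot(*d); a0=np.arctan2(d[1],d[0]); print(r,np.degrees(a0))
rr=R.from_euler('xyz',o["tcp_rot"],degrees=True)
rad=.130
for a in list(np.linspace(a0,np.radians(97.9+10.6),13)[1:]):
    t=np.r_[piv+rad*np.array([np.cos(a),np.sin(a)]),o["ee_pos"][2]]; print(np.round(np.degrees(a),1),np.round(rr.inv().apply(t-o["ee_pos"]),4))
E
```

```text
time: 5.63
ee_pos: [0.5344, 0.1165, 0.116]
tcp_rot: [180.0, 0.1, -172.9]
wrist_force: [-1.0, -0.8, 5.6]
opening: 0.021
[0.5344 0.1165 0.116 ] [ 1.7999e+02  8.0000e-02 -1.7286e+02] F [-1.  -0.8  5.6] t 5.6333 open 0.021  -> shift [0.0004 0.     0.002 ] rot [ 0.     0.001 -0.006]
0.12845024820605408 15.912117569424232
23.6 [0.0023 0.0173 0.    ]
31.3 [ 0.0084  0.0337 -0.    ]
39.1 [ 0.0166  0.0491 -0.    ]
46.8 [ 0.0268  0.0633 -0.    ]
54.5 [ 0.0389  0.076  -0.    ]
62.2 [ 0.0525  0.087  -0.0001]
69.9 [ 0.0675  0.096  -0.0001]
77.6 [ 8.360e-02  1.029e-01 -1.000e-04]
85.4 [ 1.004e-01  1.077e-01 -1.000e-04]
93.1 [ 1.177e-01  1.101e-01 -1.000e-04]
100.8 [ 0.1352  0.1101 -0.0002]
108.5 [ 0.1526  0.1079 -0.0002]
```

Opening is 21 mm, so the knob is held. Now swinging along the arc in two calls, with a force check between them.

```bash
python3 -m inch '[[0.0007,0.0085,0,0,0,0,0.9],[0.0023,0.0173,0,0,0,0,0.9],[0.005,0.0255,0,0,0,0,0.9],[0.0084,0.0337,0,0,0,0,0.9],[0.012,0.0415,0,0,0,0,0.9],[0.0166,0.0491,0,0,0,0,0.9],[0.0215,0.0563,0,0,0,0,0.9],[0.0268,0.0633,0,0,0,0,0.9],[0.0325,0.0697,0,0,0,0,0.9],[0.0389,0.076,0,0,0,0,0.9],[0.0455,0.0816,0,0,0,0,0.9],[0.0525,0.087,0,0,0,0,0.9]]'
python3 - <<'E'
from h import *
piv=np.array([.4109,.0813])
o=telemetry.get_obs(); d=o["ee_pos"][:2]-piv; r=np.hypot(*d); a0=np.arctan2(d[1],d[0]); print(r,np.degrees(a0),o["wrist_force"],o["opening"])
rr=R.from_euler('xyz',o["tcp_rot"],degrees=True)
for a in np.radians([70,78,86,94,101,105,108.5]):
    t=np.r_[piv+.130*np.array([np.cos(a),np.sin(a)]),o["ee_pos"][2]]; print(np.round(np.degrees(a),1),np.round(rr.inv().apply(t-o["ee_pos"]),4))
E
```

```text
time: 6.63
ee_pos: [0.4704, 0.1953, 0.1158]
tcp_rot: [-179.9, -0.0, -172.9]
wrist_force: [-4.3, -10.4, 9.7]
opening: 0.0215
0.128591077254579 62.42157923655928 [ -4.30447993 -10.36353555   9.67382158] 0.02148274240197215
70.0 [ 0.0139  0.01   -0.    ]
78.0 [ 0.0306  0.0171 -0.    ]
86.0 [ 0.0481  0.0218 -0.    ]
94.0 [ 0.0661  0.0241 -0.    ]
101.0 [ 0.082  0.024 -0.   ]
105.0 [ 0.091  0.023 -0.   ]
108.5 [ 0.0989  0.0217 -0.    ]
```

```bash
python3 -m inch '[[0.007,0.005,0,0,0,0,0.9],[0.0139,0.009,0,0,0,0,0.9],[0.022,0.013,0,0,0,0,0.9],[0.0306,0.016,0,0,0,0,0.9],[0.039,0.0185,0,0,0,0,0.9],[0.0481,0.0206,0,0,0,0,0.9],[0.057,0.0222,0,0,0,0,0.9],[0.0661,0.0229,0,0,0,0,0.9],[0.074,0.023,0,0,0,0,0.9],[0.082,0.0228,0,0,0,0,0.9],[0.091,0.0218,0,0,0,0,0.9],[0.0985,0.0205,0,0,0,0,0.9]]'
python3 -m inch '[[0,0,0,0,0,0,0.9],[0,0,0,0,0,0,0.6],[0,0,0,0,0,0,0.45],[0,0,0,0,0,0,0.45],[0,0,-0.03,0,0,0,0.45],[0,0,-0.06,0,0,0,0.45],[0,0,-0.09,0,0,0,0.45],[0,0,-0.1,0,0,0,0.45],[0,0.0,-0.1,0,0,0,0.45]]'
python3 - <<'E'
from h import *
go([.3697,.2046,.2],187.5)
snap("top","top3");snap("side","side3")
# compare raw colour pixels
crop("side3",260,200,360,275,8,"side3c")
E
```

```text
time: 7.63
ee_pos: [0.3709, 0.2043, 0.116]
tcp_rot: [180.0, 0.1, -172.9]
wrist_force: [2.1, -2.3, 5.1]
opening: 0.0208
time: 8.38
ee_pos: [0.3718, 0.205, 0.2171]
tcp_rot: [179.9, 0.2, -172.9]
wrist_force: [-0.8, -0.9, -0.7]
opening: 0.047
[0.3718 0.205  0.2171] [ 1.7990e+02  1.5000e-01 -1.7286e+02] F [-0.8 -0.9 -0.7] t 8.3833 open 0.047  -> shift [ 0.0022 -0.0002  0.0171] rot [ 0.002  0.003 -0.006]
```

View pics/side3c.png

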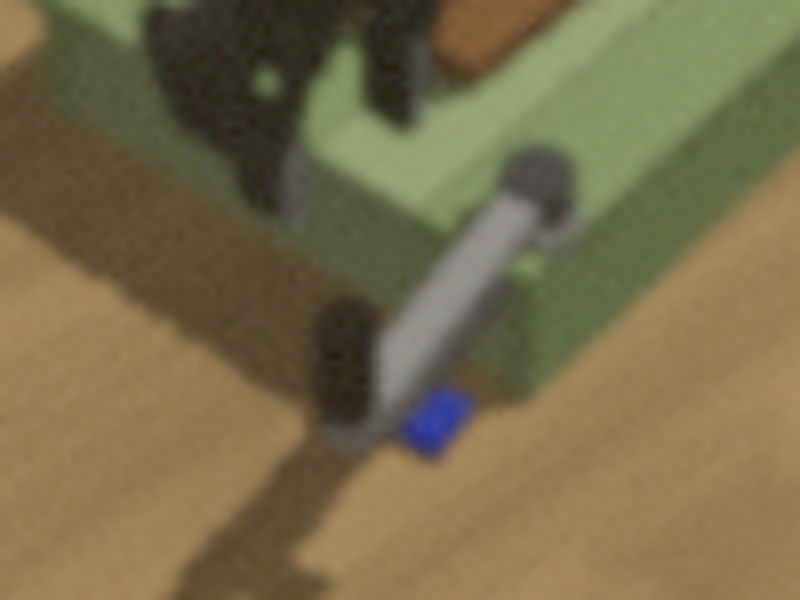

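The lever is swung out, with the pivot at (540,185) and the knob at (345,360). Only the near cheek shows, at (437,420), so the side view cannot tell centring. I'll go over the bar and check the lever from the clear top view.

```bash
python3 - <<'E'
from h import *
go([.571,-.2085,.2],187.2)
print(T((427-210)*4,(168-140)*4,.1))
E
```

```text
[0.3708 0.2044 0.2139] [ 1.7999e+02 -8.0000e-02 -1.7285e+02] F [ 0.1  0.  -1.4] t 8.4833 open 0.0473  -> shift [-0.1473 -0.4346  0.0137] rot [ 0.    -0.001 -0.001]
[ 0.68098653 -0.39652539  0.1       ]
```

```bash
python3 -m inch '[[-0.012,-0.036,0,0,0,0,0.45],[-0.024,-0.072,0,0,0,0,0.45],[-0.036,-0.108,0,0,0,0,0.45],[-0.049,-0.145,0,0,0,0,0.45],[-0.061,-0.181,0,0,0,0,0.45],[-0.074,-0.217,0,0,0,0,0.45],[-0.086,-0.253,0,0,0,0,0.45],[-0.098,-0.29,0,0,0,0,0.45],[-0.11,-0.326,0,0,0,0,0.45],[-0.123,-0.362,0,0,0,0,0.45],[-0.135,-0.398,0,0,0,0,0.45],[-0.1473,-0.4346,0,0,0,0,0.45]]'
python3 -m inch '[[0,0,0,0,0,0,0.45],[0,0,0,0,0,0,0.45],[0,0,0,0,0,0,0.45],[0,0,0,0,0,0,0.45]]'
python3 - <<'E'
from h import *
go([.571,-.2085,.165],187.2)
fs=[snap("top","top4")[0].astype(float) for i in range(4)]; I=np.mean(fs,0); cv2.imwrite("pics/top4.png",I[:,:,::-1])
snap("side","side4")
crop("top4",265,190,345,265,8,"top4c")
a=cv2.imread("pics/top4c.png"); crop("side4",320,120,400,195,8,"side4c"); b=cv2.imread("pics/side4c.png")
o=np.zeros((600,800,3),np.uint8); o[:300*2,:400]=cv2.resize(a,None,fx=1,fy=1)[:600,:400]; o[:600,400:]=b[:600,120:520]; cv2.imwrite("pics/m4.png",o)
E
```

```text
time: 9.48
ee_pos: [0.5708, -0.2103, 0.2122]
tcp_rot: [179.9, -0.2, -172.9]
wrist_force: [0.6, -0.2, 0.7]
opening: 0.047
time: 9.82
ee_pos: [0.5704, -0.2075, 0.2141]
tcp_rot: [179.9, -0.1, -172.8]
wrist_force: [0.4, 0.1, 0.6]
opening: 0.0472
[ 0.5704 -0.2075  0.2141] [ 1.7995e+02 -9.0000e-02 -1.7281e+02] F [0.4 0.1 0.6] t 9.8167 open 0.0472  -> shift [-0.0005 -0.0011  0.0491] rot [ 0.001 -0.002 -0.   ][ WARN:0@4.848] global loadsave.cpp:1063 imwrite_ Unsupported depth image for selected encoder is fallbacked to CV_8U.
```

View pics/m4.png

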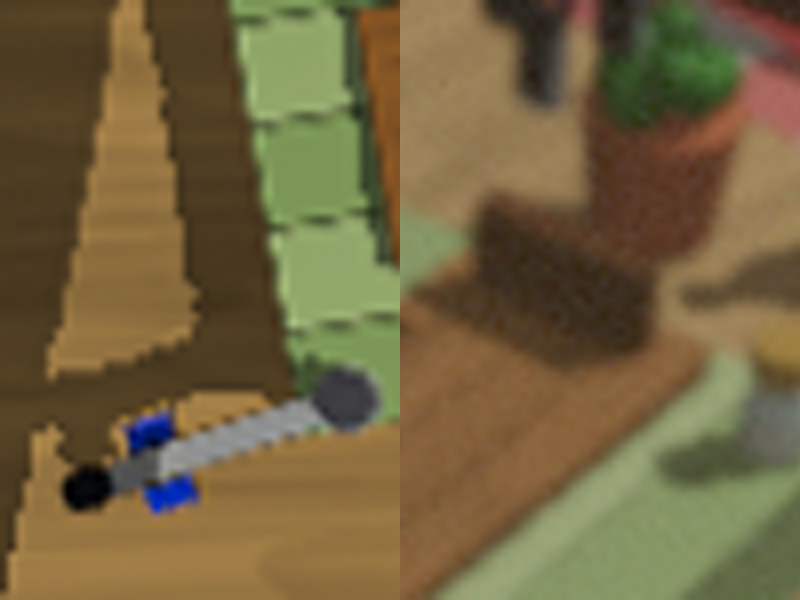

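The top view shows the arm lying between the cheeks at (150,431) and (172,495), with the knob at (87,488) and the hub at (347,398). I'll put numbers on the centring from segmented pixels.

```bash
python3 - <<'E'
from h import *
I=cv2.imread("pics/top4.png").astype(int)[:,:,::-1]
I0=np.load("pics/top0.npz")["I"].astype(int)
def cen(I,m,box):
    u0,v0,u1,v1=box; s=m[v0:v1,u0:u1]; v,u=np.nonzero(s); return np.array([u.mean()+u0,v.mean()+v0,len(u)])
r,g,b=I[...,0],I[...,1],I[...,2]
blue=(b>120)&(r<80)&(g<90)
for box in((278,238,290,248),(278,248,292,256)): print(cen(I,blue,box))
k=(r+g+b<75); K=cen(I,k,(271,246,281,256)); print("knob",K)
r0,g0,b0=I0[...,0],I0[...,1],I0[...,2]; B=(b0>120)&(r0<80)&(g0<90)
A1=cen(I0,B,(278,235,290,248)); A2=cen(I0,B,(278,248,292,258)); print("init cheeks",A1,A2)
# split by full blue set in initial image
k0=(r0+g0+b0<75); K0=cen(I0,k0,(292,202,302,212)); print("knob0",K0)
o=np.array([.5474,-.0663]);piv=np.array([.411,.0812])
def ang(P): d=P[:2]-piv; return np.hypot(*d),np.degrees(np.arctan2(d[1],d[0]))
print("knob",ang(atz("top",K[0],K[1],.15)),"knob0",ang(atz("top",K0[0],K0[1],.15)))
n,l,s,c=cv2.connectedComponentsWithStats(B[230:262,270:300].astype(np.uint8),connectivity=4)
P=[]
for i in range(1,n):
    if s[i,4]>8:
        p=atz("top",c[i,0]+270,c[i,1]+230,.079);P.append(p);print(s[i,4],c[i]+[270,230],p,ang(p))
print("mid",ang(np.mean(P,0)))
np.set_printoptions(linewidth=150)
print(np.where(blue,1,0)[238:258,276:294])
print((b-r)[238:258,276:294])
E
```

```text
[283.57142857 242.85714286   7.        ]
[285.63157895 251.42105263  19.        ]
knob [275.33333333 250.45833333  24.        ]
init cheeks [283.35294118 243.58823529  17.        ] [285.77777778 251.27777778  18.        ]
knob0 [297.25   207.5625  16.    ]
knob (np.float64(0.1277768686388055), np.float64(108.18240395553292)) knob0 (np.float64(0.1259520717187384), np.float64(15.920928495203752))
17 [283.35294118 243.58823529] [0.3958174  0.17849896 0.079     ] (np.float64(0.09847638959126018), np.float64(98.86895380188506))
18 [285.77777778 251.27777778] [0.36530357 0.16954745 0.079     ] (np.float64(0.09946575198441611), np.float64(117.34960667848934))
mid (np.float64(0.09768680414669283), np.float64(108.15587022929921))
[[0 0 0 0 0 0 0 0 0 0 0 0 0 0 0 0 0 0]
 [0 0 0 0 0 0 0 0 0 0 0 0 0 0 0 0 0 0]
 [0 0 0 0 0 0 0 0 0 0 0 0 0 0 0 0 0 0]
 [0 0 0 0 0 0 0 0 0 0 0 0 0 0 0 0 0 0]
 [0 0 0 0 0 0 0 0 1 1 0 0 0 0 0 0 0 0]
 [0 0 0 0 0 0 1 1 1 1 0 0 0 0 0 0 0 0]
 [0 0 0 0 0 0 1 0 0 0 0 0 0 0 0 0 0 0]
 [0 0 0 0 0 0 0 0 0 0 0 0 0 0 0 0 0 0]
 [0 0 0 0 0 0 0 0 0 0 0 0 0 0 0 0 0 0]
 [0 0 0 0 0 0 0 0 
[... 1572 characters left out ...]
10   49  138  161  142  -42  -84  -79  -78  -78]
 [   2    4    4    1  -29  -47  -42  126  162  168  182  181  176   45  -86  -78  -77  -77]
 [   6   -7  -43  -74  -78  -83  -73   71  184  182  184  166   73   36  -89  -82  -81  -81]
 [ -35  -42  -84  -87  -86  -87  -90  -36  180   70   48  -39  -62  -61  -87  -83  -82  -83]
 [ -81  -80  -85  -83  -83  -84  -87  -83  -32  -65  -72  -96  -91  -89  -87  -84  -85  -85]
 [ -88  -88  -86  -87  -87  -86  -87  -88  -91  -91  -89  -88  -87  -86  -86  -87  -86  -86]
 [ -85  -85  -85  -86  -85  -83  -83  -83  -84  -84  -83  -83  -83  -83  -82  -83  -83  -83]
 [ -84  -86  -86  -85  -83  -83  -84  -86  -86  -84  -84  -84  -85  -85  -87  -86  -87  -86]]
```

The knob direction is 108.18° against 108.16° for the notch middle, so the lever is centred. Now I'll grip the bar.

```bash
python3 -m inch '[[0,-0.001,0.02,0,0,0,0.45],[0,-0.001,0.04,0,0,0,0.45],[0,-0.001,0.06,0,0,0,0.45],[0,-0.001,0.08,0,0,0,0.45],[0,-0.001,0.095,0,0,0,0.45],[0,-0.001,0.106,0,0,0,0.45],[0,-0.001,0.106,0,0,0,0.45]]'
python3 -m inch '[[0,0,0,0,0,0,0.6],[0,0,0,0,0,0,0.7],[0,0,0,0,0,0,0.8],[0,0,0,0,0,0,0.9],[0,0,0,0,0,0,0.95],[0,0,0,0,0,0,0.95],[0,0,0,0,0,0,0.95],[0,0,0,0,0,0,0.95]]' 70
python3 - <<'E'
from h import *
go([.571,-.2085,.108],187.2)
d=.4002-(-.0)  # tip stand x
o=np.array([.5474,-.0663]);t=np.radians(97.9);S=np.array([[np.cos(t),-np.sin(t)],[np.sin(t),np.cos(t)]])
I,D=snap("top","top5");snap("side","side5")
E=[]
p=telemetry.get_obs()["ee_pos"][:2]; g=S.T@(p-o); print("grip in stand",g)
tx=.4002; dx=tx-.275-g[0]; print("dx",dx,"world target",p+S@[dx,-g[1]*0])
E
```

```text
time: 10.65
ee_pos: [0.57, -0.2089, 0.1063]
tcp_rot: [179.9, -0.2, -172.8]
wrist_force: [-0.0, -0.7, 0.5]
opening: 0.0469
time: 11.32
ee_pos: [0.5716, -0.2096, 0.1102]
tcp_rot: [-180.0, 0.1, -172.8]
wrist_force: [-1.8, 0.5, 6.7]
opening: 0.0173
[ 0.5716 -0.2096  0.1102] [-1.7996e+02  9.0000e-02 -1.7284e+02] F [-1.8  0.5  6.7] t 11.3167 open 0.0173  -> shift [0.0005 0.0012 0.0022] rot [-0.001  0.002 -0.001]
grip in stand [-0.14528468 -0.00424781]
dx 0.2704846784615332 world target [0.53439944 0.05829562]
```

Grip is at 17 mm opening, which fits the 18 mm bar. Now sliding 0.24 m along stand x, in steps.

```bash
python3 -m inch '[[0,0.004,0,0,0,0,0.95],[0,0.012,0,0,0,0,0.95],[0,0.022,0,0,0,0,0.95],[0,0.034,0,0,0,0,0.95],[0.001,0.046,0,0,0,0,0.95],[0.001,0.058,0,0,0,0,0.95],[0.001,0.07,0,0,0,0,0.95],[0.001,0.082,0,0,0,0,0.95],[0.001,0.094,0,0,0,0,0.95],[0.001,0.106,0,0,0,0,0.95],[0.0015,0.116,0,0,0,0,0.95],[0.0015,0.12,0,0,0,0,0.95]]'
python3 -m inch '[[0,0.004,0,0,0,0,0.95],[0,0.012,0,0,0,0,0.95],[0,0.022,0,0,0,0,0.95],[0,0.034,0,0,0,0,0.95],[0.001,0.046,0,0,0,0,0.95],[0.001,0.058,0,0,0,0,0.95],[0.001,0.07,0,0,0,0,0.95],[0.001,0.082,0,0,0,0,0.95],[0.001,0.094,0,0,0,0,0.95],[0.001,0.106,0,0,0,0,0.95],[0.0015,0.116,0,0,0,0,0.95],[0.0015,0.12,0,0,0,0,0.95]]'
python3 -m inch '[[0,0,0,0,0,0,0.95],[0,0,0,0,0,0,0.95],[0,0,0,0,0,0,0.95]]'
python3 - <<'E'
from h import *
go([.5344,.0583,.11],187.2); print(telemetry.get_obs()["torque"])
for n in("top","side"):
    I=np.mean([snap(n,n+"6")[0].astype(float) for i in range(4)],0); cv2.imwrite("pics/%s6.png"%n,I[:,:,::-1].astype(np.uint8))
crop("top6",210,160,310,235,8,"top6c"); crop("side6",190,180,290,255,8,"side6c")
E
```

```text
time: 12.42
ee_pos: [0.5553, -0.0906, 0.1102]
tcp_rot: [-179.9, 0.1, -172.9]
wrist_force: [1.2, -6.1, 6.2]
opening: 0.0169
time: 13.42
ee_pos: [0.5389, 0.0283, 0.1102]
tcp_rot: [-179.9, 0.1, -172.9]
wrist_force: [0.9, -8.4, 7.5]
opening: 0.0167
time: 13.67
ee_pos: [0.5389, 0.0287, 0.1102]
tcp_rot: [180.0, 0.1, -172.8]
wrist_force: [-0.7, 2.3, 6.4]
opening: 0.0167
[0.5389 0.0287 0.1102] [ 1.7995e+02  1.1000e-01 -1.7283e+02] F [-0.7  2.3  6.4] t 13.6667 open 0.0167  -> shift [0.0008 0.0299 0.0002] rot [ 0.001  0.002 -0.   ]
[ 0.36547008  0.17351552 -0.01385654]
```

View pics/top6c.png

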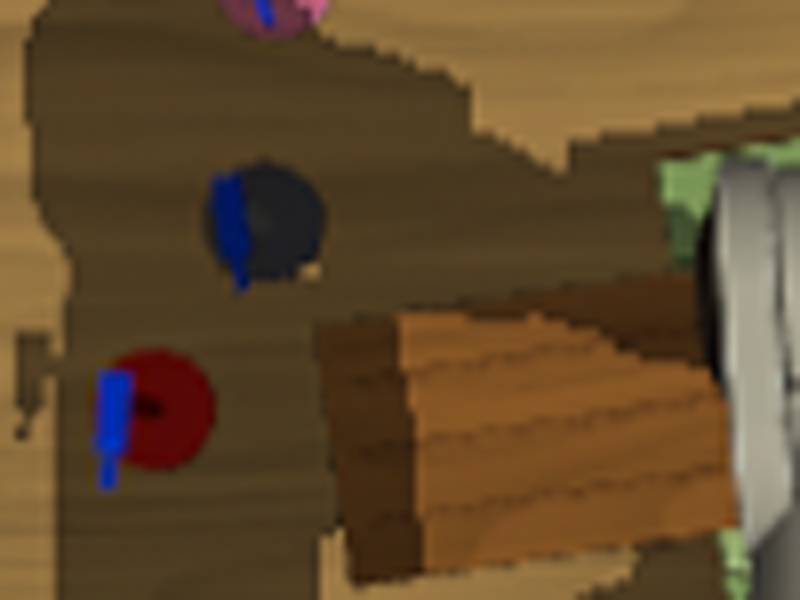

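View pics/side6c.png

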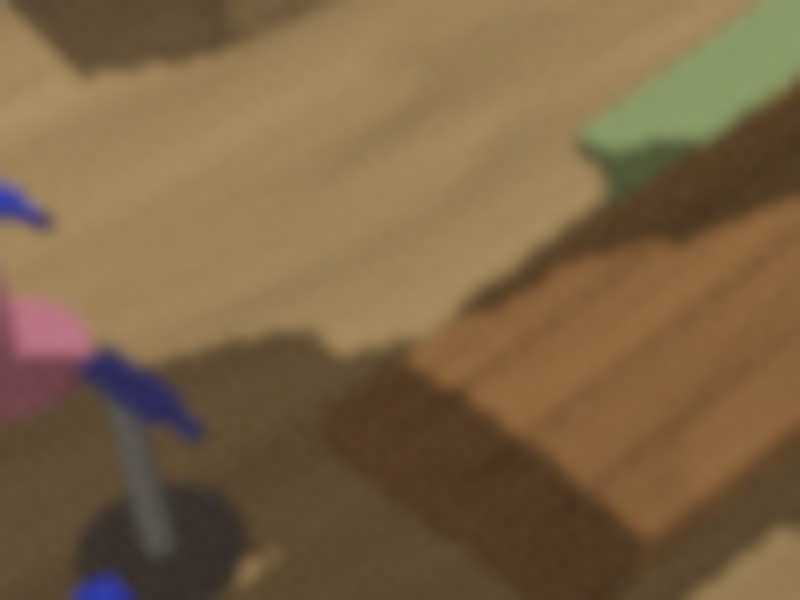

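Top view: pointer tip at (240,290), front-edge corners at (318,323) and (352,585). In the side view the tip is at (200,435) and the board's far corner near (335,412). I'll work out the remaining distance.

```bash
python3 - <<'E'
from h import *
o=np.array([.5474,-.0663]);t=np.radians(97.9);S=np.array([[np.cos(t),-np.sin(t)],[np.sin(t),np.cos(t)]])
toS=lambda P:np.round(S.T@(np.array(P)[:2]-o),4)
q=lambda u,v,z:atz("top",210+(u+.5)/8-.5,160+(v+.5)/8-.5,z)
tp=lambda u,v:("top",210+(u+.5)/8-.5,160+(v+.5)/8-.5); sd=lambda u,v:("side",190+(u+.5)/8-.5,180+(v+.5)/8-.5)
print("tip top",toS(q(240,290,.098)),"two",two(tp(240,290),sd(200,435)),toS(two(tp(240,290),sd(200,435))[0]))
c1,c2=toS(q(318,323,.098)),toS(q(352,585,.098)); print("corners",c1,c2,"mid",(c1+c2)/2,"width",np.hypot(*(c1-c2)))
print("side corner",two(tp(318,323),sd(335,412)))
print("front by grip", toS(telemetry.get_obs()["ee_pos"])+[.275,0])
# subpixel: pointer axis and board edges in single frame
I=cv2.imread("pics/top6.png").astype(int)[:,:,::-1]
print((I[...,2]-I[...,0])[179:199,234:246]); 
print(I[...,0][198:236:3,246:266])
E
```

```text
tip top [ 0.4034 -0.0969] two (array([0.58708096, 0.34511188, 0.09993479]), np.float64(0.002519538524840944)) [ 0.4021 -0.0959]
corners [ 0.3675 -0.0744] [0.3705 0.0557] mid [ 0.369   -0.00935] width 0.13013458418114685
side corner (array([0.56840158, 0.30486049, 0.09819452]), np.float64(0.007361538841791477))
front by grip [ 0.3703 -0.0046]
[[-47 -47 -48 -48 -48 -49 -49 -50 -45 -43 -48 -48]
 [-46 -47 -47 -49 -50 -41 -33 -29 -18 -16 -26 -30]
 [-46 -47 -34 -16 -14  10   0   3   5   4   4  -1]
 [-44 -48   8  51  57  72  15   0   1   3   1   3]
 [-41 -47  24  87  95  91  22   0   1   1   2   2]
 [-41 -41  18  84  93  96  34   2   0   1   2   2]
 [-42 -30  29  86  92  95  44   1   0   1   2   1]
 [-44 -22  23  83  92  94  50   3  -1   1   2   2]
 [-46 -22   4  78  92  94  60   5  -2  -1   1   2]
 [-46 -20  -7  78  92  93  78   8  -2  -1   2   3]
 [-48 -27  -8  67  91  92  91  20   0   1   1   2]
 [-49 -36 -10  47  87  93  97  27   1   0   1   2]
 [-47 -44 -25  35  83  94  81  22   0   1   2   2]
 [-44 -46 -41   7  34  88  55   9   0   1   2   3]
 [-44 -45 -47 -29 -15  83  53   5   0   2 
[... 670 characters left out ...]
 135 134
  134 134]
 [ 75  76  77  77  78  67  66  66  66  66  67  67  68  68  67  72 137 134
  134 133]
 [ 72  72  72  72  73  63  67  64  63  57  56  61  59  60  59  61 117 118
  122 122]
 [ 79  79  79  79  80  74  67  68  68  68  67  68  67  66  65  69 131 127
  127 126]
 [ 74  74  74  75  76  77  65  66  66  65  66  65  65  65  64  67 129 125
  124 123]
 [ 71  71  71  71  71  71  48  66  66  66  59  58  61  62  60  60  76 118
  120 118]
 [ 76  75  73  69 147 143 144  73  60  62  63  63  62  61  62  59  63 122
  117 117]
 [ 78  78  77  71 153 153 156  92  62  64  63  63  63  62  59  56  58 104
  105 115]
 [ 79  79  78  73 155 155 154 156 147 148 157 157 156 155 155 155 154 154
  153 152]]
```

```bash
python3 - <<'E'
from h import *
o=np.array([.5474,-.0663]);t=np.radians(97.9);S=np.array([[np.cos(t),-np.sin(t)],[np.sin(t),np.cos(t)]])
toS=lambda P:np.round(S.T@(np.array(P)[:2]-o),4)
print("pointer",[toS(atz("top",u,v,.101 if 0 else .099)) for u,v in((238.4,190),(239.4,193),(239.7,195.5))])
e=[toS(atz("top",u,v,.098)) for u,v in((248.5,201),(249.5,207),(250.5,213),(250.9,219),(251.5,225),(252.6,231))]
print("edge",e); x=np.array(e); p=np.polyfit(x[:,1],x[:,0],1); print(p,"x at board mid y=-.0093:",np.polyval(p,-.0093))
E
```

```text
pointer [array([ 0.4043, -0.1204]), array([ 0.4022, -0.108 ]), array([ 0.4025, -0.098 ])]
edge [array([ 0.3713, -0.0708]), array([ 0.3709, -0.0467]), array([ 0.3706, -0.0227]), array([0.3726, 0.0009]), array([0.3739, 0.0246]), array([0.3732, 0.0486])]
[0.02450793 0.37235333] x at board mid y=-.0093: 0.37212540528107196
```

About 30 mm remain. I'll slide that far and check the fit again.

```bash
python3 -m inch '[[0,0.003,0,0,0,0,0.95],[0,0.008,0,0,0,0,0.95],[0,0.014,0,0,0,0,0.95],[0,0.02,0,0,0,0,0.95],[0.0004,0.025,0,0,0,0,0.95],[0.0004,0.029,0,0,0,0,0.95],[0.0004,0.0305,0,0,0,0,0.95],[0.0004,0.0305,0,0,0,0,0.95],[0.0004,0.0305,0,0,0,0,0.95],[0.0004,0.0305,0,0,0,0,0.95],[0.0004,0.0305,0,0,0,0,0.95]]'
python3 - <<'E'
from h import *
go([.5344,.0583,.11],187.2); print(telemetry.get_obs()["torque"])
for n in("top","side"):
    I=np.mean([snap(n,n+"7")[0].astype(float) for i in range(4)],0); cv2.imwrite("pics/%s7.png"%n,I[:,:,::-1].astype(np.uint8))
crop("top7",220,170,290,240,8,"top7c"); crop("side7",190,210,270,290,8,"side7c")
a=cv2.imread("pics/top7c.png")[:600,:400]; b=cv2.imread("pics/side7c.png")[:600,:400]
cv2.imwrite("pics/m7.png",np.hstack([a[:560],b[:560]]))
I=cv2.imread("pics/top7.png").astype(int)[:,:,::-1]
print((I[...,2]-I[...,0])[188:199,234:246]); print(np.c_[np.arange(199,236,3),I[...,0][199:236:3,236:256]])
E
```

```text
time: 14.98
ee_pos: [0.535, 0.0578, 0.1103]
tcp_rot: [-179.9, 0.1, -172.9]
wrist_force: [0.7, -4.5, 8.1]
opening: 0.0172
[0.535  0.0578 0.1103] [-1.7993e+02  1.3000e-01 -1.7289e+02] F [ 0.7 -4.5  8.1] t 14.9833 open 0.0172  -> shift [0.0005 0.0005 0.0003] rot [-0.001  0.002 -0.002]
[-0.88955575 -0.08991177  0.05451337]
[[-47 -22  -6  77  93  92  76   8  -3   0   1   3]
 [-49 -27  -7  66  91  93  91  19  -1   0   2   2]
 [-48 -36 -10  47  88  94  96  26   1   1   1   2]
 [-47 -44 -25  34  83  94  80  23   1   1   2   2]
 [-44 -47 -42   7  34  86  54   8   0   2   2   3]
 [-42 -45 -46 -29 -14  82  53   6   1   2   2   4]
 [-42 -43 -45 -43 -41  55  64  10   4   5   4 -11]
 [-45 -44 -44 -46 -50  25  76 -21 -34 -33 -33 -38]
 [-45 -44 -44 -45 -48  -6   1 -42 -47 -46 -46 -47]
 [-44 -44 -44 -44 -45 -37 -46 -46 -44 -44 -44 -45]
 [-43 -44 -44 -43 -43 -45 -45 -44 -44 -45 -43 -43]]
[[199  76  76  76  76  76  77  76  76  76  76  75  75  76  76  76  76  75
   74  58  61]
 [202  79  79  78  78  78  79  69  66  67  66  69  67  69  69  68  67  66
   62 132 127]
 [205  77  77  77  77  77  79  65  64  
[... 240 characters left out ...]
5  76  75  76  76  77  58  65  66  65  66  66  67  68  68  68
   68  68  68]
 [217  71  71  71  71  70  70  71  71  68  64  64  62  58  52  55  61  58
   61  60  58]
 [220  81  81  81  81  81  81  82  82  63  68  67  68  67  67  67  66  66
   67  65  65]
 [223  75  75  76  76  76  77  77  78  74  65  65  66  66  66  65  65  65
   65  65  64]
 [226  73  74  74  75  74  74  75  75  76  66  66  67  66  54  59  62  61
   62  61  59]
 [229  77  78  77  76  76  76  75  74  74  58  62  62  63  62  62  62  62
   61  61  61]
 [232  74  75  75  75  76  76  77  77  78  78  81  65  63  64  63  62  62
   61  59  59]
 [235  77  78  78  79  79  79  79  79  79  79  75 150 151 159 159 158 158
  158 158 157]]
```

View pics/m7.png

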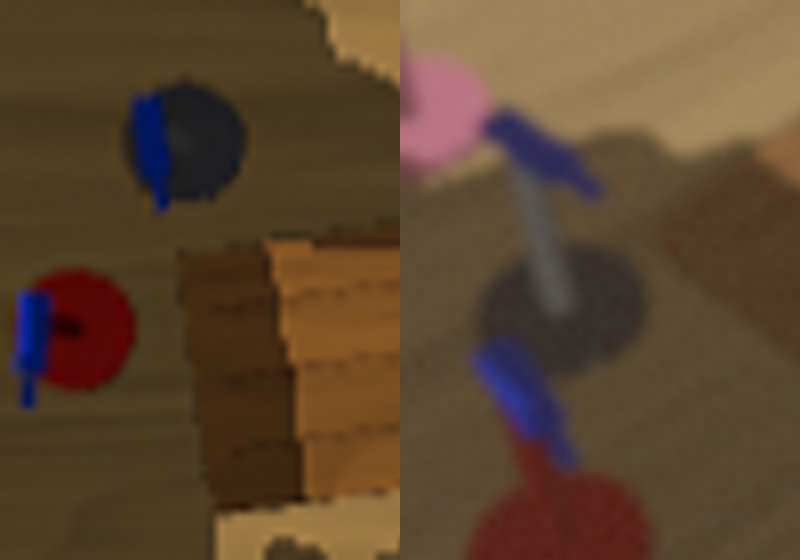

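```bash
python3 - <<'E'
from h import *
o=np.array([.5474,-.0663]);t=np.radians(97.9);S=np.array([[np.cos(t),-np.sin(t)],[np.sin(t),np.cos(t)]])
toS=lambda P:np.round(S.T@(np.array(P)[:2]-o),4)
e=np.array([toS(atz("top",u,v,.098)) for u,v in((241.5,202),(241.5,205),(241.7,208),(242.5,211),(242.5,214),(243.4,217),(243.5,220),(244.2,223),(244.5,226),(244.5,229),(246,232))])
p=np.polyfit(e[:,1],e[:,0],1); print(e[:,0],p,"mid",np.polyval(p,-.0093), e[:,0].mean())
# side view: predict where edge and tip-line should be
S3=lambda x,y,z:np.r_[o+S@[x,y],z]
I=cv2.imread("pics/side7.png")
L=[(S3(x,y,.098)) for x in(.397,.4022) for y in(-.0745,.0555)]
print(proj("side",L),proj("side",[S3(.4025,-.0975,.098)]))
J=cv2.resize(I[210:300,190:320],None,fx=6,fy=6,interpolation=cv2.INTER_CUBIC)
J=cv2.convertScaleAbs(J,alpha=1.8)
cv2.imwrite("pics/s7e.png",J)
E
```

```text
[0.3994 0.4011 0.4021 0.4008 0.4025 0.4008 0.4022 0.4012 0.4019 0.4037
 0.3996] [0.00844869 0.40149068] mid 0.4014121076122261 0.40139090909090913
[[220.58966112 237.00450923]
 [252.90068847 260.58708859]
 [219.12628648 238.05967449]
 [251.44295549 261.7754868 ]] [[213.7081327  234.20139869]]
```

View pics/s7e.png

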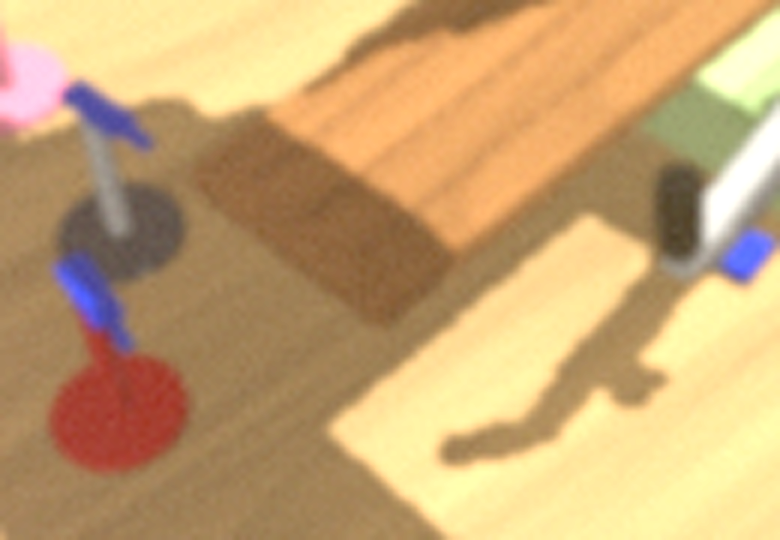

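The board's front edge is nearly level with the pointer, and the lever still sits by its cheek. The front face is in shadow in the side view, so I'll cross-check with the depth images.

```bash
python3 - <<'E'
from h import *
o=np.array([.5474,-.0663]);t=np.radians(97.9);S=np.array([[np.cos(t),-np.sin(t)],[np.sin(t),np.cos(t)]])
for n in("top","side"):
    D=np.median([optics.camera(n)[1] for _ in range(5)],0)
    K,k1,p,M,_=info(n); v,u=np.nonzero(D>0)
    s=cv2.undistortPoints(np.c_[u,v].astype(float).reshape(-1,1,2),K,np.array([k1,0,0,0,0.]))[:,0]
    P=p+(np.c_[s,np.ones(len(s))]*D[v,u][:,None])@M.T
    X=(P[:,:2]-o)@S; z=P[:,2]
    m=(z>.088)&(z<.106)
    q=m&(abs(X[:,0]-.4)<.02)&(X[:,1]<-.085)&(X[:,1]>-.135); 
    print(n,"pointer pts",np.round(np.c_[X[q],z[q]][np.argsort(X[q][:,1])][-8:],4).tolist())
    for a in(-.06,-.03,0,.03): 
        r=m&(X[:,1]>a-.012)&(X[:,1]<a+.012)&(X[:,0]>.3); print(a,"max x",np.round(np.sort(X[r,0])[-6:],4),"z",np.round(np.median(z[r]),4))
    for a in((.2,.25),(.35,.39)):
        r=(z>.08)&(z<.12)&(abs(X[:,1])<.05)&(X[:,0]>a[0])&(X[:,0]<a[1]); print("board z",a,np.median(z[r]))
E
```

```text
top pointer pts [[0.4023, -0.1159, 0.1007], [0.4037, -0.1125, 0.0961], [0.4043, -0.1086, 0.096], [0.4011, -0.1085, 0.0916], [0.4042, -0.1042, 0.0995], [0.4004, -0.1037, 0.0987], [0.4042, -0.0998, 0.1033], [0.4009, -0.0997, 0.0992]]
-0.06 max x [0.4783 0.4784 0.48   0.4804 0.4805 0.481 ] z 0.0963
-0.03 max x [1.4605 1.4615 1.4659 1.4663 1.4715 1.4746] z 0.097
0 max x [1.4726 1.4734 1.4738 1.4751 1.4783 1.4804] z 0.0977
0.03 max x [1.4748 1.4749 1.4797 1.4802 1.4807 1.4815] z 0.0978
board z (0.2, 0.25) 0.09644006711151798
board z (0.35, 0.39) 0.09603533072493997
side pointer pts [[0.4012, -0.1008, 0.1036], [0.4037, -0.0988, 0.0989], [0.3994, -0.0986, 0.1037], [0.4035, -0.0979, 0.1035], [0.3983, -0.0965, 0.1001], [0.4021, -0.0964, 0.0993], [0.4014, -0.0964, 0.1027], [0.3994, -0.0958, 0.0975]]
-0.06 max x [0.478  0.4782 0.4786 0.4792 0.4794 0.4803] z 0.0998
-0.03 max x [0.482  0.4823 0.4831 0.4832 0.4834 0.4848] z 0.0996
0 max x [0.3991 0.4797 0.4808 0.4824 0.4833 0.4848] z 0.0994
0.03 max x [0.399  0.3991 0.3991 0.3993 0.3993 0.3996] z 0.0995
board z (0.2, 0.25) 0.10002218558537901
board z (0.35, 0.39) 0.09952088118469238
```

The board is flat and both views put it about 1 mm short. A final nudge, then the closing checks.

```bash
python3 -m inch '[[0,0.0006,0,0,0,0,0.95],[0,0.0012,0,0,0,0,0.95],[0,0.0012,0,0,0,0,0.95],[0,0.0012,0,0,0,0,0.95],[0,0.0012,0,0,0,0,0.95],[0,0.0012,0,0,0,0,0.95]]'
python3 - <<'E'
from h import *
go([.5344,.0583,.11],187.2)
snap("top","top8"); snap("side","side8")
a=cv2.imread("pics/top8.png")[130:270,210:410]; b=cv2.imread("pics/side8.png")[130:300,170:410]
cv2.imwrite("pics/m8.png",np.vstack([cv2.resize(a,(430,300),interpolation=cv2.INTER_CUBIC),cv2.resize(b,(430,300),interpolation=cv2.INTER_CUBIC)]))
E
```

```text
time: 16.38
ee_pos: [0.5349, 0.0585, 0.1104]
tcp_rot: [-179.9, 0.1, -172.9]
wrist_force: [0.5, -8.1, 8.0]
opening: 0.0168
[0.5349 0.0585 0.1104] [-1.7987e+02  1.3000e-01 -1.7291e+02] F [ 0.5 -8.1  8. ] t 16.3833 open 0.0168  -> shift [ 0.0005 -0.0001  0.0004] rot [-0.002  0.002 -0.002]
```

The viewer has no pictures left, so I'll do one numeric check: the lever, and differences at the bystanders.

```bash
python3 - <<'E'
from h import *
I=np.load("pics/top8.npz")["I"].astype(int); J=cv2.imread("pics/top4.png").astype(int)[:,:,::-1]; s8=np.load("pics/side8.npz")["I"].astype(int); s0=np.load("pics/side0.npz")["I"].astype(int)
def kn(I):
    v,u=np.nonzero(I[246:256,271:281].sum(2)<75); return u.mean()+271,v.mean()+246,len(u)
print("knob",kn(J),kn(I))
def red(I,b): 
    u0,v0,u1,v1=b; q=I[v0:v1,u0:u1]; v,u=np.nonzero((q[...,0]>110)&(q[...,1]<70)); return u.mean()+u0 if len(u) else None, v.mean()+v0 if len(u) else None,len(u)
print("spice side",red(s0,(296,150,312,166)),red(s8,(296,150,312,166)))
b=(372,160,395,180); f=lambda I:cv2.matchTemplate(I[156:186,368:398].astype(np.uint8),s0[160:182,372:394].astype(np.uint8),cv2.TM_CCOEFF_NORMED)
r=f(s8); print("honey side match",np.unravel_index(r.argmax(),r.shape),r.max())
order.job_done()
E
```

```text
knob (np.float64(275.3333333333333), np.float64(250.45833333333334), 24) (np.float64(275.2105263157895), np.float64(250.52631578947367), 19)
spice side (np.float64(303.57142857142856), np.float64(158.02857142857144), 35) (None, None, 0)
honey side match (np.int64(4), np.int64(4)) 0.9041658
the job is handed in; nothing more can be done
```

The job is handed in at about 16.5 s. The board is held at the pointer with the lever in its notch, but I could not confirm that the spice jar is where it started.

I pinched the lever's knob, swung the arm into its notch and let go. I then pinched the board's grip bar (70 N) and slid the board about 0.27 m straight out along the stand, still holding it at the end.

**Last checks:**
- **Lever:** the arm lay at 108.18° against 108.16° for the middle of the cheeks, and the knob had not moved in the last picture.
- **Front edge:** before the final nudge it was 1.0–1.5 mm short of the pointer tip in both views. The nudge was commanded at 1.2 mm and the arm measured about 0.7 mm, so it should be within about 1 mm. I did not measure it again afterwards.
- **Board:** it lay flat in depth, with less than 1 mm of height difference along its length. The bar was still gripped at 17 mm opening, and no wrist force reading exceeded about 15 N.
- **Honey jar:** unmoved by template match.
- **Spice jar:** the last colour check found no red at its old place. The arm or its shadow probably hides it there. It stood about 2 cm clear of the board's path and I saw no sign of contact.
- **Other bystanders:** the mug, bowl, cheese, herb pot and bottle were not checked separately at the end. The last composite picture could not be viewed because the viewer's limit was reached.

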